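# Wind a sprung brace joint to its stop blade and hold it

### The arm

A 6-joint arm with a two-finger parallel gripper is mounted at the origin on the work surface. World frame = base frame: x ahead of the robot, y to its left, z up, the work surface at z = 0. Lengths are in m, angles in degrees, forces in N, time in s.
With the tool pointing down it reaches from about 0.25 to 0.8 m from the base axis. Payload 8.5 kg.
Tool frame: the origin (TCP) lies at the very end of the fingers, on their centre line; the grasp point (between the pads) lies 19 mm behind it; z points along the fingers, y is the line along which they close (so a half turn about z gives the same grasp; the last joint's range is limited). The gripper opens to 85 mm and grips with 20 to 120 N. Pads are 22 mm wide; open, the fingers measure 114 mm over their backs; the gripper's body (76 mm by 85 mm) begins 54 mm behind the grasp point. The pads swing forward as they close: fully open they stand 13 mm farther back than shut.
Start: joints at [-71.963, 13.648, -0.773, 75.585, 0, 90], TCP at [0.163, -0.499, 0.231] pointing down, gripper open.
Joint ranges: [-152.45, 152.45], [-59.26, 108.67], [-65.41, 83.53], [-104.44, 129.93], [-82.83, 76.93], [-180, 180]. Speed limits (degrees/s): [127.2, 127.2, 159.86, 180, 180, 180].

### API

Orientations are given as [roll, pitch, yaw] about the fixed x, y, z axes, in that order (R = Rz(yaw) Ry(pitch) Rx(roll)).
In Python, from workcell import read_state, eyes, job gives the robot as it stands.
- The arm moves only by the tool arm_command, never from a script. Its arguments are lists of equal length, an entry for each row: "offset": the shift along the tool's x, y, z in units of 30 mm (1.0 is 30 mm), a list of three; "angular": the turn, a rotation vector about the tool's x, y, z in degrees, a list of three. In form: {"offset": [[dx, dy, dz], ...], "angular": [[wx, wy, wz], ...]}. A call has 1 to 10 rows; each row shifts and turns the commanded pose from where the row before left it, along the tool's axes as they then stand; what a row does not reach is not made up. A row lasts 1/12 s, in which the tool goes at most 41.7 mm and 7.16 degrees, less where a joint would pass 70% of its speed; a pose out of reach is approached as far as the arm can. A call is refused whole if a number of a shift passes 1 or a number of a turn 7.16, either way. A call with a gripper value outside its range is refused whole. "gripper" is the opening, from -1 (shut) to 1 (fully open), set as the call begins (left out, the last holds). The fingers move at their own pace and stop on an object; the grip force is fixed at half the most. Time passes only in rows, so rows that do not move let the fingers close. It gives the time, the measured TCP pose, the force, the opening and the grip force at its end, in the units of the state.
- read_state(): the state, without advancing time (a new reading comes with each control period).
- eyes.capture(name): name is "scene" or "top"; returns a dict with "frame" (420x560x3 uint8, red, green, blue), "z_map" (420x560 float32, m along the optical axis (not along the pixel's ray), 0 where there is no reading), "intrinsics" (3x3 intrinsics, pixels), "dist" ([k1, k2, p1, p2, k3] as OpenCV has them; the pictures are not rectified), "position" and "attitude" of the camera in the world. Camera axes: x right, y up, looking along -z (the intrinsics and any distortion apply to the point x, -y, -z); pixel columns grow to the right and rows downward; lengths in m; the calibration is good to about 2 mm. A picture is of the moment at which its call begins.
- job.finish_job(): hands the job in; it is judged then, once.
The state is a dict: "time": time; "joint_pos": joint angles; "qd": joint speeds; "joint_torque": joint torques, N m; "ee_pos": TCP position; "tcp_rot": TCP orientation; "ft_force": force on the tool from outside, world axes, zero at the start; "wrist_torque": the same for the moment, N m; "finger_gap": finger opening in m; "finger_force": force on a finger pad.
Only numpy, scipy, OpenCV 4.12 (cv2) and the standard library are available. Lean on these libraries where they do the work, as an engineer would, in place of code of your own. Each camera call takes 0.05 s, during which the arm holds its last target. There are 200 camera calls.

### The job

Set up the leg-brace joint for its end-stop check: take the orange-handled stop blade out of the wooden rack and slide it, thin edge first, fully down into the slot of the yellow stop block on the jig, and let go of it. Then swing the sprung foot bar (the one with the red peg) forward, away from the robot, until it presses against the blade, and finish while still holding it there against its spring. Leave the bottle, the screwdriver and the cup alone.

Things in the scene. Friction and masses are not known exactly. Their poses are not given: they have to be found in the camera images.
- blade: Flat steel stop blade standing upright in the wooden rack: plate 50 mm long (its y), 6 mm thick (its x), 74 mm tall, with an orange handle on top 50 mm long, 18 mm thick and 30 mm tall (102 mm tall in all; handle from 72 to 102 mm). Origin: centre of the lower edge; z up. About 0.16 kg (varies). Same both ways round. The best grasp is from above across the handle's 18 mm thickness.
- rack: Fixed wooden parking rack, 90 (x) x 80 (y) x 36 mm tall, the blade standing loosely in its slot (9 x 54 mm, slot floor 12 mm above the bench). Origin: centre of its underside. Lift the blade at least 30 mm to clear it.
- stop_block: Yellow stop block fixed on the jig's base plate, 30 (x) x 70 (y) x 40 mm tall, underside 10 mm above the bench, with a slot open at the top, long along its y. It may sit up to 12 mm nearer or farther and be turned slightly. Origin: centre of its underside.
- slot (a point): Centre of the slot's floor in the stop block, 18 mm above the bench; axes as the stop block (y along the slot). The slot is 9 mm wide (x), 54 mm long (y) and 32 mm deep, with sloped lips on both long sides that rise 6 mm above the block (to about 56 mm above the bench). The seated blade's origin lies on this point and its handle spans 90 to 120 mm above the bench.
- jig: Fixed bench jig with the brace: grey base plate 150 (x) x 380 mm (y, from 125 mm on the -y side to 255 mm on the +y side of the origin), 10 mm thick; fixed calf bar with black cuff on the +y side, up to 90 mm high. Origin: on the bench, under the pivot axis. Its +x points away from the robot (turned by up to 0.2 rad).
- pivot (a point): Top of the pivot body (steel, 22 mm radius) on the vertical axis about which the foot bar swings, 82 mm above the bench.
- ankle (a joint): Angle of the foot bar about the vertical pivot axis: 0 at rest, growing as it swings forward (counter-clockwise from above), to at most 1.5 rad. A spring (0.4 N m/rad, preloaded to 0.4 N m) drives it back to 0 when let go: 2.4 N at the peg at rest, about 3.7 to 4.5 N at the peg when it meets the blade. It meets the seated blade at about 0.5 to 0.9 rad; with no blade it swings past the stop block.
- footbar: Moving foot bar, aluminium, 180 mm long from the pivot along its own -y, 20 mm wide, 10 mm thick, lying level 61 to 71 mm above the bench; passes over the stop block and meets the broad near face of the seated blade. Origin: on the pivot axis, at 66 mm height. At rest it points to the jig's -y and 0.85 rad back towards the robot. Its end carries the red peg.
- peg (a point): Top centre of the upright red peg on the foot bar, 165 mm from the pivot axis: 16 mm diameter, rising from a washer (28 mm wide, 4 mm tall) on the bar's top (71 mm above the bench) to 117 mm. It can be gripped from above or pushed.
- bottle: White bottle, 56 mm wide, 150 mm tall, bystander. Origin: centre of its underside.
- driver: Screwdriver lying on the bench along its x, bystander.
- cup: Grey cup, 70 mm wide, 70 mm tall, bystander. Origin: centre of its underside.
There are look-alikes about, which are no part of the job. Leave any pink or white look-alike of the blade alone.

How it is judged:
By the outcome, as a careful person would: the job done as asked, in the order asked, and still so for the second after the job is handed in, while the arm keeps its last pose, push and grip.
It also fails if it takes over 64 s, if anything falls off the work surface, if the arm or the gripper's body presses on something with over 40 N, if the wrist force passes 120 N, or if a joint passes its speed limit or range.

## Working session

There is one attempt and no reset: what is moved stays moved. The work goes in short steps, Python scripts to look and compute and a tool call to move; the robot and the scene stay as the last step left them, time stands still between calls to the robot, and variables do not carry over. Pictures are saved under pics/ and viewed, at most 10 in all, crops included, and the job is handed in when it is done.

Besides the shell and the picture viewer there is one more tool, called as name(argument=value, ...) on one line, values as JSON. arm_command: Moves the arm, as the interface text tells. Its arguments: {"type":"object","properties":{"offset":{"type":"array","items":{"type":"array","items":{"type":"number"}}},"angular":{"type":"array","items":{"type":"array","items":{"type":"number"}}},"gripper":{"type":"number"}},"required":["offset","angular"]}

```bash
mkdir -p pics; cat > h.py <<'E'
import numpy as np, cv2
from workcell import read_state, eyes, job
from scipy.spatial.transform import Rotation as R
def att(a):
    a=np.array(a,float)
    if a.shape==(3,3): return a
    if a.size==4: return R.from_quat(a).as_matrix()
    return R.from_euler('xyz',a,degrees=True).as_matrix()
def cloud(c):
    h,w=c['z_map'].shape
    v,u=np.mgrid[:h,:w]
    p=cv2.undistortPoints(np.stack([u,v],-1).reshape(-1,1,2).astype(np.float64),np.array(c['intrinsics']),np.array(c['dist'])).reshape(h,w,2)
    z=c['z_map']
    P=np.stack([p[...,0]*z,-p[...,1]*z,-z],-1)
    W=P@att(c['attitude']).T+np.array(c['position'])
    W[z==0]=np.nan
    return W
E
python3 - <<'E'
from h import *
for n in('top','scene'):
    c=eyes.capture(n); cv2.imwrite(f'pics/{n}0.png',c['frame'][...,::-1]); np.savez(f'{n}0.npz',W=cloud(c),f=c['frame'])
    print(n,c['position'],c['attitude'],c['intrinsics'],c['dist'])
s=read_state();print(s)
E
```

```text
top [ 0.42556313 -0.03512739  1.11870462] [ 5.10331513e+00  3.88408004e-02 -8.92700373e+01] [[439.70416444   0.         276.54785492]
 [  0.         439.70416444 213.28965371]
 [  0.           0.           1.        ]] [-0.02647044  0.          0.          0.          0.        ]
scene [1.47824738 0.00937454 1.00111374] [45.68429513 -0.22957612 92.54192924] [[479.80525407   0.         282.67790499]
 [  0.         479.80525407 212.12790356]
 [  0.           0.           1.        ]] [-0.12023725  0.          0.          0.          0.        ]
{'time': 0.1, 'joint_pos': array([-7.19647527e+01,  1.36795183e+01, -8.11492449e-01,  7.55833866e+01,
        1.60262601e-03,  9.00004057e+01]), 'qd': array([ 0.00975364, -0.10941644,  0.1126865 ,  0.06271934,  0.01138501,
       -0.04236753]), 'joint_torque': array([-6.72109509e-04, -5.39717638e+01,  3.46999097e+01,  1.34461495e-02,
       -6.40389476e-05, -4.25278415e-06]), 'ee_pos': array([ 0.16243771, -0.49885966,  0.23072782]), 'tcp_rot': array([-1.79925603e+02, -1.60209789e-03,  1.80348395e+01]), 'ft_force': array([ 0.12931442,  0.25400141, -0.38279227]), 'wrist_torque': array([-0.00419489,  0.02563199, -0.02881225]), 'finger_force': 0.0, 'finger_gap': 0.08552778385333176}
```

View pics/top0.png

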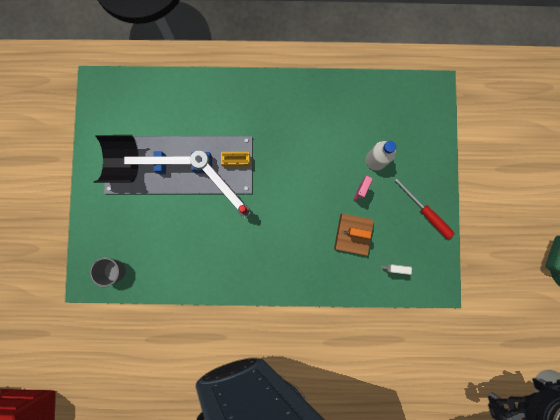

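View pics/scene0.png

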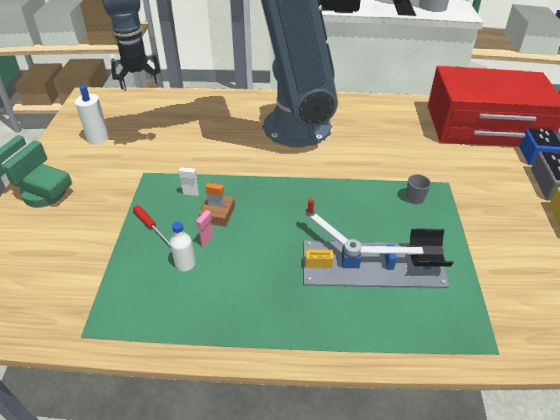

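The top view shows the rack at about (355,235) with the orange handle at (360,233), the stop block at (235,158), the pivot at (199,159) and the red peg at (243,210). The pink look-alike is at (363,188) and the white one at (400,270). Next I measure these.

```bash
python3 - <<'E'
from h import *
for n in('top','scene'):
    d=np.load(n+'0.npz');W=d['W'];f=d['f'];hsv=cv2.cvtColor(f,cv2.COLOR_RGB2HSV);H,S,V=[hsv[...,i].astype(int) for i in range(3)]
    if n=='top': rois=dict(handle=(340,380,222,246),rack=(325,385,205,265),block=(215,255,145,172),peg=(230,262,200,225),pivot=(188,212,147,172),bar=(205,240,165,210),calf=(125,190,150,170),plate=(100,256,130,198),pink=(350,376,172,204))
    else: rois=dict(handle=(200,230,178,200),rack=(195,240,190,230),block=(300,337,245,272),peg=(300,320,195,218),pivot=(340,365,236,252),plate=(300,450,235,290))
    for k,(a,b,c,e) in rois.items():
        m=np.zeros(H.shape,bool);m[c:e,a:b]=1
        if k=='handle': m&=(H<14)&(S>200)&(V>150)
        if k=='rack': m&=(H<16)&(S>100)&(V<190)
        if k=='block': m&=(H>17)&(H<32)&(S>150)
        if k=='peg': m&=((H<6)|(H>172))&(S>150)
        if k in('pivot','bar','calf'): m&=(S<40)&(V>150)
        if k=='plate': m&=(S<60)&(V>70)
        if k=='pink': m&=(H>150)&(S>80)
        P=W[m];P=P[~np.isnan(P[:,0])]
        z=P[:,2]
        lo,hi=dict(handle=(.1,.125),rack=(.03,.042),block=(.045,.065),peg=(.11,.125),pivot=(.076,.09),bar=(.065,.078),calf=(.03,.1),plate=(.005,.015),pink=(.05,.2)).get(k)
        print(n,k,m.sum(),'z',np.percentile(z,[5,50,95]).round(4))
        Q=P[(z>lo)&(z<hi)]
        if len(Q)<4: continue
        r=cv2.minAreaRect((Q[:,:2]*1000).astype(np.float32))
        print('   n',len(Q),'mean',Q.mean(0).round(4),'rect',np.round(r[0],1),np.round(r[1],1),round(r[2],1))
E
```

```text
top handle 150 z [0.1105 0.1137 0.1167]
   n 150 mean [ 0.4732 -0.2253  0.1138] rect [ 473.4 -225. ] [48.8 16.3] 79.2
top rack 1067 z [0.0315 0.0359 0.0949]
   n 962 mean [ 0.4718 -0.2227  0.0358] rect [ 472.8 -225.1] [79.7 89.6] 79.5
top block 427 z [0.0192 0.0489 0.0571]
   n 286 mean [0.657  0.0721 0.0514] rect [657.3  71.5] [30.9 69.3] 1.0
top peg 43 z [0.0902 0.1159 0.1183]
   n 35 mean [0.5249 0.046  0.116 ] rect [524.8  46. ] [13.9 13.4] 27.6
top pivot 269 z [0.065  0.0768 0.0802]
   n 162 mean [0.6478 0.1564 0.0783] rect [648.  156.8] [39.1 41.3] 37.0
top bar 406 z [0.0676 0.0707 0.074 ]
   n 405 mean [0.5833 0.0984 0.0707] rect [582.7  97.8] [129.4  19.3] 42.0
top calf 493 z [0.0625 0.0657 0.069 ]
   n 487 mean [0.647  0.2578 0.0657] rect [647.4 260.6] [ 19.  159.1] 0.8
top plate 5775 z [0.0066 0.0106 0.0731]
   n 4446 mean [0.6469 0.1795 0.0099] rect [647.7 222.4] [150.  378.2] 0.7
top pink 209 z [0.0242 0.101  0.1046]
   n 187 mean [ 0.5811 -0.2368  0.0986] rect [ 582.7 -238.5] [17.4 49.8] 65.9Traceback (most recent call last):
  File "<stdin>", line 18, in <module>
    return _quantile_unchecked(
        a, q, axis, out, overwrite_input, method, keepdims, weights)
    return _ureduce(a,
                    func=_quantile_ureduce_func,
    ...<5 lines>...
                    overwrite_input=overwrite_input,
                    method=method)
    r = func(a, **kwargs)
    result = _quantile(arr,
                       quantiles=q,
    ...<2 lines>...
                       out=out,
                       weights=wgt)
    slices_having_nans = np.isnan(arr[-1, ...])
                                  ~~~^^^^^^^^^
IndexError: index -1 is out of bounds for axis 0 with size 0
```

```bash
python3 - <<'E'
import cv2
a=cv2.imread('pics/top0.png')
b=cv2.hconcat([cv2.resize(a[195:270,325:400],(400,400),interpolation=2),cv2.resize(a[130:220,180:270],(400,400),interpolation=2)])
cv2.imwrite('pics/crop1.png',b)
E
```

```text
(no output)
```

View pics/crop1.png

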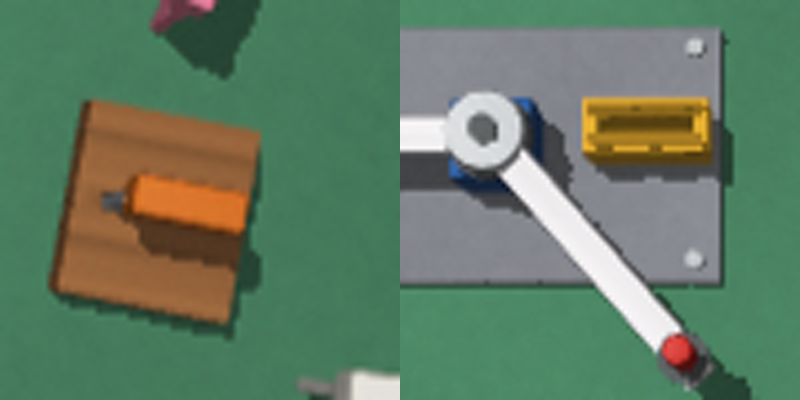

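The crop shows the orange handle, turned a few degrees in the rack, and the block's slot, nearly parallel to world y. Handle centre is (473.4, -225.0) mm at yaw about -10.7°; block centre is (657.3, 71.5) mm at yaw about 0.9°.

arm_command(offset=[[0,0,0],[0,0,0],[0,0,0],[0,0,0],[0,0,0],[0,0,0],[0,0,0],[0,0,0],[0,0,0]], angular=[[0,0,-6.81],[0,0,-6.81],[0,0,-6.81],[0,0,-6.81],[0,0,-6.81],[0,0,-6.81],[0,0,-6.81],[0,0,-6.81],[0,0,-6.81]], gripper=1)

```text
time: 0.85
ee_pos: [0.1625, -0.499, 0.2309]
tcp_rot: [-180.0, -0.0, 79.7]
ft_force: [-0.6, 0.4, 1.0]
finger_gap: 0.0852
finger_force: 0.0
```

arm_command(offset=[[0.78,0.606,0],[0.78,0.606,0],[0.78,0.606,0],[0.78,0.606,0],[0.78,0.606,0],[0.78,0.606,0],[0.78,0.606,0]], angular=[[0,0,0],[0,0,0],[0,0,0],[0,0,0],[0,0,0],[0,0,0],[0,0,0]])

```text
time: 1.43
ee_pos: [0.3187, -0.3605, 0.2311]
tcp_rot: [-180.0, -0.0, 79.3]
ft_force: [0.1, 0.2, 0.5]
finger_gap: 0.0855
finger_force: 0.0
```

arm_command(offset=[[0.78,0.606,0],[0.78,0.606,0],[0.78,0.606,0],[0.78,0.606,0],[0.78,0.606,0],[0.78,0.606,0],[0.78,0.606,0],[0,0,0],[0,0,0],[0,0,0]], angular=[[0,0,0],[0,0,0],[0,0,0],[0,0,0],[0,0,0],[0,0,0],[0,0,0],[0,0,0],[0,0,0],[0,0,0]])

```text
time: 2.27
ee_pos: [0.4729, -0.2243, 0.2309]
tcp_rot: [-179.9, -0.0, 79.4]
ft_force: [0.1, 0.4, 0.1]
finger_gap: 0.085
finger_force: 0.0
```

```bash
cat >> h.py <<'E'
def go(p,yaw,s=None):
    "tool-frame shift (units of 30 mm) and turn (deg) from measured pose to p, yaw, tool down"
    s=s or read_state();C=R.from_euler('xyz',s['tcp_rot'],degrees=True);T=R.from_euler('xyz',[180,0,yaw],degrees=True)
    print('at',np.round(s['ee_pos'],4),np.round(s['tcp_rot'],2),'t',round(s['time'],2),'F',np.round(s['ft_force'],1),'gap',round(s['finger_gap'],4),'ff',round(float(s['finger_force']),1))
    print('  units',np.round(C.inv().apply(np.array(p)-s['ee_pos'])/.03,3),'turn',np.round((C.inv()*T).as_rotvec(degrees=True),2))
E
python3 -c "
from h import *
go([.4734,-.225,.080],79.3)"
```

```text
at [ 0.4729 -0.2243  0.2309] [-1.7993e+02 -1.0000e-02  7.9360e+01] t 2.27 F [0.1 0.4 0.1] gap 0.085 ff 0.0
  units [-0.021  0.025  5.03 ] turn [-0.07 -0.01  0.06]
```

arm_command(offset=[[-0.02,0.02,0.8],[0,0,0.8],[0,0,0.8],[0,0,0.8],[0,0,0.8],[0,0,0.5],[0,0,0.4],[0,0,0.13],[0,0,0],[0,0,0]], angular=[[0,0,0],[0,0,0],[0,0,0],[0,0,0],[0,0,0],[0,0,0],[0,0,0],[0,0,0],[0,0,0],[0,0,0]])

```text
time: 3.1
ee_pos: [0.4735, -0.2257, 0.0809]
tcp_rot: [180.0, 0.0, 79.3]
ft_force: [0.2, -0.2, 0.9]
finger_gap: 0.0849
finger_force: 0.0
```

arm_command(offset=[[0,0,0],[0,0,0],[0,0,0],[0,0,0],[0,0,0],[0,0,0],[0,0,0],[0,0,0],[0,0,0],[0,0,0]], angular=[[0,0,0],[0,0,0],[0,0,0],[0,0,0],[0,0,0],[0,0,0],[0,0,0],[0,0,0],[0,0,0],[0,0,0]], gripper=-1)

```text
time: 3.93
ee_pos: [0.4735, -0.225, 0.0807]
tcp_rot: [-180.0, 0.0, 79.3]
ft_force: [-2.6, 1.0, 5.3]
finger_gap: 0.0173
finger_force: 58.5
```

arm_command(offset=[[0,0,-0.3],[0,0,-0.6],[0,0,-0.8],[0,0,-0.8],[0,0,-0.8],[0,0,-0.7],[0,0,-0.5],[0,0,-0.3],[0,0,0],[0,0,0]], angular=[[0,0,0],[0,0,0],[0,0,0],[0,0,0],[0,0,0],[0,0,0],[0,0,0],[0,0,0],[0,0,0],[0,0,0]])

```text
time: 4.77
ee_pos: [0.4738, -0.225, 0.2243]
tcp_rot: [180.0, -0.0, 79.3]
ft_force: [0.1, -0.5, -1.6]
finger_gap: 0.0174
finger_force: 58.7
```

```bash
python3 - <<'E'
from h import *
go([.6573,.0715,.20],90.9)
# block details from stored top and scene clouds
for n in('top','scene'):
    d=np.load(n+'0.npz');W=d['W'];hsv=cv2.cvtColor(d['f'],cv2.COLOR_RGB2HSV)
    m=(hsv[...,0]>17)&(hsv[...,0]<32)&(hsv[...,1]>150)
    P=W[m];P=P[(abs(P[:,0]-.657)<.04)&(abs(P[:,1]-.0715)<.06)]
    Q=P[(P[:,2]>.046)&(P[:,2]<.065)];r=cv2.minAreaRect((Q[:,:2]*1000).astype(np.float32));print(n,len(Q),r,np.percentile(Q[:,0]*1e3,[2,98]),np.percentile(Q[:,1]*1e3,[2,98]))
    i=P[(P[:,2]<.044)&(abs(P[:,0]-.657)<.008)]
    print('slot',len(i),i.mean(0) if len(i) else '')
    S=W[(abs(W[...,0]-.657)<.025)&(abs(W[...,1]-.0715)<.022)]
    b=np.round((S[:,0]*1e3)/2)*2
    for x in np.unique(b): print(int(x),(b==x).sum(),np.round(np.median(S[b==x,2])*1e3,1),end=' | ')
    print()
    c=eyes.capture(n);W=cloud(c);hsv=cv2.cvtColor(c['frame'],cv2.COLOR_RGB2HSV)
    m=(hsv[...,0]<14)&(hsv[...,1]>200)&(hsv[...,2]>120)
    P=W[m];P=P[(abs(P[:,0]-.4735)<.06)&(abs(P[:,1]+.225)<.06)&(P[:,2]>.19)];print('handle',n,len(P))
    if len(P)>5: print(np.percentile(P,[3,50,97],axis=0).round(4),cv2.minAreaRect((P[:,:2]*1000).astype(np.float32)))
    cv2.imwrite(f'pics/{n}1.png',c['frame'][...,::-1])
a,b=cv2.imread('pics/scene1.png'),cv2.imread('pics/top1.png')
cv2.imwrite('pics/held.png',cv2.hconcat([cv2.resize(a[100:230,150:280],(390,390)),cv2.resize(b[180:310,300:430],(390,390))]))
E
```

```text
at [ 0.4738 -0.225   0.2243] [179.99  -0.    79.33] t 4.77 F [ 0.1 -0.5 -1.6] gap 0.0174 ff 58.7
  units [10.846  4.18   0.81 ] turn [ 1.000e-02 -0.000e+00 -1.157e+01]
top 278 ((657.2981567382812, 71.47418212890625), (30.928939819335938, 69.25276184082031), 1.0110137462615967) [642.19148533 672.38082318] [ 39.05741996 105.90991117]
slot 70 [0.66118633 0.07162744 0.02811417]
632 7 6.7 | 634 17 9.8 | 636 13 10.9 | 638 5 9.5 | 640 17 10.4 | 642 58 23.1 | 644 28 47.7 | 646 11 50.1 | 648 25 56.3 | 650 3 55.1 | 652 15 51.7 | 660 7 19.1 | 662 60 35.4 | 664 22 51.3 | 666 16 54.9 | 668 18 55.5 | 670 1 55.5 | 672 16 49.5 | 
handle top 30
[[ 0.4715 -0.2079  0.2342]
 [ 0.4792 -0.2024  0.2545]
 [ 0.4857 -0.2009  0.2579]] ((477.5292663574219, -203.54144287109375), (16.725526809692383, 7.301441669464111), 11.730253219604492)
scene 225 ((659.8988647460938, 71.81219482421875), (29.894529342651367, 68.47169494628906), 0.0238345954567194) [645.41974103 673.03933393] [ 37.71155633 105.39304077]
slot 21 [0.65124682 0.07676547 0.04158062]
642 1 -759.1 | 644 9 -752.0 | 646 9 52.3 | 648 25 53.0 | 650 35 49.8 | 652 35 45.2 | 654 17 45.1 | 656 5 -746.8 | 658 6 -748.6 | 660 9 -747.6 | 662 5 -750.1 | 664 9 -752.1 | 666 18 50.4 | 668 38 42.9 | 670 66 29.4 | 672 86 31.4 | 674 37 21.8 | 676 19 8.1 | 678 18 8.9 | 680 16 8.2 | 682 5 10.4 | 
handle scene 0
```

View pics/held.png

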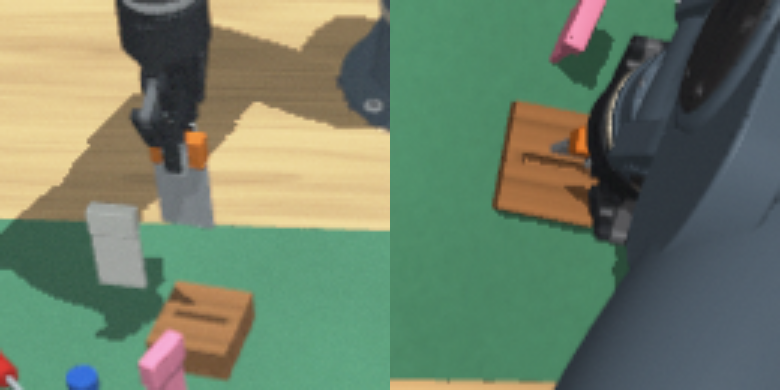

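The held blade hangs straight in the fingers and the rack is empty. I now hover over the slot and compare the blade with the block in the same camera.

arm_command(offset=[[0,0,0],[0,0,0],[0.5,0.32,0],[0.8,0.51,0],[0.8,0.51,0],[0.8,0.51,0],[0.8,0.51,0],[0.8,0.51,0],[0.8,0.51,0],[0.8,0.51,0]], angular=[[0,0,-5.78],[0,0,-5.78],[0,0,0],[0,0,0],[0,0,0],[0,0,0],[0,0,0],[0,0,0],[0,0,0],[0,0,0]])

```text
time: 5.7
ee_pos: [0.5876, -0.0389, 0.223]
tcp_rot: [-179.9, -0.0, 90.9]
ft_force: [0.2, 0.5, -1.9]
finger_gap: 0.017
finger_force: 58.6
```

arm_command(offset=[[0.8,0.51,0],[0.8,0.51,0],[0.8,0.51,0],[0.8,0.51,0],[0.5,0.34,0.5],[0,0,0.7],[0,0,0.7],[0,0,0.5],[0,0,0],[0,0,0]], angular=[[0,0,0],[0,0,0],[0,0,0],[0,0,0],[0,0,0],[0,0,0],[0,0,0],[0,0,0],[0,0,0],[0,0,0]])

```text
time: 6.53
ee_pos: [0.6561, 0.0714, 0.1503]
tcp_rot: [-179.8, 0.0, 90.9]
ft_force: [0.4, -0.3, -0.8]
finger_gap: 0.0173
finger_force: 58.6
```

```bash
python3 - <<'E'
from h import *
go([.6573,.0715,.13],90.9)
for n in('scene','top'):
    c=eyes.capture(n);np.savez(n+'2.npz',W=cloud(c),f=c['frame'])
    cv2.imwrite(f'pics/{n}2.png',c['frame'][...,::-1])
a,b=cv2.imread('pics/scene2.png'),cv2.imread('pics/top2.png')
cv2.imwrite('pics/hover.png',cv2.hconcat([cv2.resize(a[190:290,270:370],(400,400)),cv2.resize(b[110:210,180:280],(400,400))]))
E
```

```text
at [0.6561 0.0714 0.1503] [-1.7978e+02  2.0000e-02  9.0870e+01] t 6.53 F [ 0.4 -0.3 -0.8] gap 0.0173 ff 58.6
  units [0.002 0.042 0.678] turn [-0.22  0.02 -0.03]
```

View pics/hover.png

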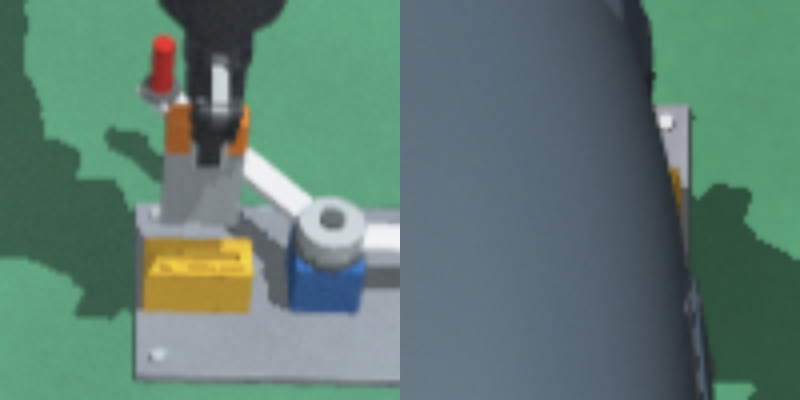

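```bash
python3 - <<'E'
from h import *
d=np.load('scene2.npz');W=d['W'];hsv=cv2.cvtColor(d['f'],cv2.COLOR_RGB2HSV)
near=(abs(W[...,0]-.657)<.05)&(abs(W[...,1]-.0715)<.05)
m=near&(W[...,2]>.083)&(W[...,2]<.148)&(hsv[...,1]<60)&(hsv[...,2]>100)
P=W[m];print('plate n',len(P));print(np.percentile(P,[2,50,98],axis=0).round(4))
A=np.c_[np.ones(len(P)),P[:,1]-.0715,P[:,2]-.11];k=np.linalg.lstsq(A,P[:,0],rcond=None)[0];print('face x=',k, 'sd',(P[:,0]-A@k).std())
for lo in np.arange(.085,.15,.01):
    q=P[(P[:,2]>lo)&(P[:,2]<lo+.01),1]
    if len(q)>5: print('z',lo.round(3),len(q),'y',q.min().round(4),q.max().round(4))
m=near&(W[...,2]>.125)&(hsv[...,0]<14)&(hsv[...,1]>180);Q=W[m];print('handle y',Q[:,1].min(),Q[:,1].max(),'x',np.percentile(Q[:,0],[5,50,95]),'z',Q[:,2].min(),Q[:,2].max())
m=near&(hsv[...,0]>17)&(hsv[...,0]<32)&(hsv[...,1]>150);B=W[m]
F=B[(B[:,2]>.014)&(B[:,2]<.042)&(B[:,0]>.66)];A=np.c_[np.ones(len(F)),F[:,1]-.0715,F[:,2]-.03];k=np.linalg.lstsq(A,F[:,0],rcond=None)[0];print('block front x=',k,len(F),'y',np.percentile(F[:,1],[0,1,99,100]))
T=B[(B[:,2]>.043)];print('top',np.percentile(T,[0,2,98,100],axis=0).round(4))
E
```

```text
plate n 309
[[0.6558 0.0458 0.0852]
 [0.6592 0.0694 0.1134]
 [0.6621 0.0939 0.1462]]
face x= [ 0.65904142 -0.02280258  0.01468831] sd 0.0016249739582135721
z 0.085 49 y 0.0464 0.0948
z 0.095 52 y 0.0457 0.0942
z 0.105 51 y 0.0454 0.0933
z 0.115 58 y 0.0448 0.0947
z 0.125 51 y 0.0469 0.0943
z 0.135 34 y 0.0465 0.0939
z 0.145 8 y 0.0463 0.0932
handle y 0.047379281640711944 0.09352886060705347 x [0.65692124 0.66526214 0.66838131] z 0.15738848722027543 0.18545956684017284
block front x= [ 0.67135095 -0.03307064  0.02440384] 167 y [0.03827693 0.03852445 0.10537179 0.10603468]
top [[0.6436 0.0377 0.0432]
 [0.6462 0.0379 0.0436]
 [0.6733 0.1053 0.0577]
 [0.6756 0.1059 0.0591]]
```

arm_command(offset=[[0.067,0.023,0.1],[0,0,0.2],[0,0,0.3],[0,0,0.2],[0,0,0.1],[0,0,0.1],[0,0,0.1],[0,0,0]], angular=[[0,0,-0.4],[0,0,0],[0,0,0],[0,0,0],[0,0,0],[0,0,0],[0,0,0],[0,0,0]])

```text
time: 7.3
ee_pos: [0.6577, 0.0738, 0.1187]
tcp_rot: [-179.9, -0.0, 91.3]
ft_force: [1.0, -0.1, -2.1]
finger_gap: 0.0174
finger_force: 58.7
```

arm_command(offset=[[0,0,0.1],[0,0,0.1],[0,0,0.1],[0,0,0.1],[0,0,0]], angular=[[0,0,0],[0,0,0],[0,0,0],[0,0,0],[0,0,0]])

```text
time: 7.72
ee_pos: [0.6578, 0.0738, 0.1067]
tcp_rot: [-180.0, -0.0, 91.3]
ft_force: [-0.2, 0.2, -1.2]
finger_gap: 0.0171
finger_force: 58.9
```

arm_command(offset=[[0,0,0.1],[0,0,0.1],[0,0,0.1],[0,0,0.1],[0,0,0.1],[0,0,0.1],[0,0,0]], angular=[[0,0,0],[0,0,0],[0,0,0],[0,0,0],[0,0,0],[0,0,0],[0,0,0]])

```text
time: 8.3
ee_pos: [0.6577, 0.0738, 0.0886]
tcp_rot: [-179.9, 0.0, 91.3]
ft_force: [-1.3, -0.1, -2.8]
finger_gap: 0.0172
finger_force: 58.7
```

arm_command(offset=[[0,0,0.03],[0,0,0.03],[0,0,0.02],[0,0,0]], angular=[[0,0,0],[0,0,0],[0,0,0],[0,0,0]])

```text
time: 8.63
ee_pos: [0.6578, 0.0738, 0.087]
tcp_rot: [-180.0, -0.0, 91.3]
ft_force: [-3.6, -0.8, -0.1]
finger_gap: 0.017
finger_force: 59.1
```

arm_command(offset=[[0,0,0.03],[0,0,0]], angular=[[0,0,0],[0,0,0]])

```text
time: 8.8
ee_pos: [0.6578, 0.0738, 0.0868]
tcp_rot: [180.0, -0.0, 91.3]
ft_force: [-5.8, -0.5, 5.9]
finger_gap: 0.0175
finger_force: 60.1
```

arm_command(offset=[[0,0,0],[0,0,0],[0,0,0],[0,0,0],[0,0,0],[0,0,0]], angular=[[0,0,0],[0,0,0],[0,0,0],[0,0,0],[0,0,0],[0,0,0]], gripper=0.2)

```text
time: 9.3
ee_pos: [0.6582, 0.0738, 0.0861]
tcp_rot: [180.0, -0.0, 91.3]
ft_force: [0.5, -0.2, 0.1]
finger_gap: 0.0515
finger_force: 0.0
```

arm_command(offset=[[0,0,-0.2],[0,0,-0.4],[0,0,-0.7],[0,0,-0.8],[0,0,-0.8],[0,0,-0.8],[0,0,-0.6],[0,0,-0.3],[0,0,0]], angular=[[0,0,0],[0,0,0],[0,0,0],[0,0,0],[0,0,0],[0,0,0],[0,0,0],[0,0,0],[0,0,0]])

```text
time: 10.05
ee_pos: [0.659, 0.0739, 0.2266]
tcp_rot: [179.8, -0.0, 91.3]
ft_force: [0.3, 0.4, -0.6]
finger_gap: 0.0514
finger_force: 0.0
```

```bash
python3 - <<'E'
from h import *
go([.525,.046,.2],90.9)
c=eyes.capture('scene');W=cloud(c);hsv=cv2.cvtColor(c['frame'],cv2.COLOR_RGB2HSV);cv2.imwrite('pics/s3.png',cv2.resize(c['frame'][170:310,260:460,::-1],(800,560)))
near=(abs(W[...,0]-.657)<.05)&(abs(W[...,1]-.0715)<.05)
m=near&(W[...,2]>.08)&(W[...,2]<.13)&(hsv[...,0]<14)&(hsv[...,1]>180);Q=W[m];print('handle',np.percentile(Q,[1,50,99],axis=0).round(4))
E
```

```text
at [0.659  0.0739 0.2266] [ 1.7977e+02 -2.0000e-02  9.1290e+01] t 10.05 F [ 0.3  0.4 -0.6] gap 0.0514 ff 0.0
  units [-0.831 -4.49   0.87 ] turn [ 0.23 -0.02  0.39]
handle [[0.654  0.05   0.0966]
 [0.6646 0.0727 0.1092]
 [0.6678 0.0954 0.12  ]]
```

View pics/s3.png

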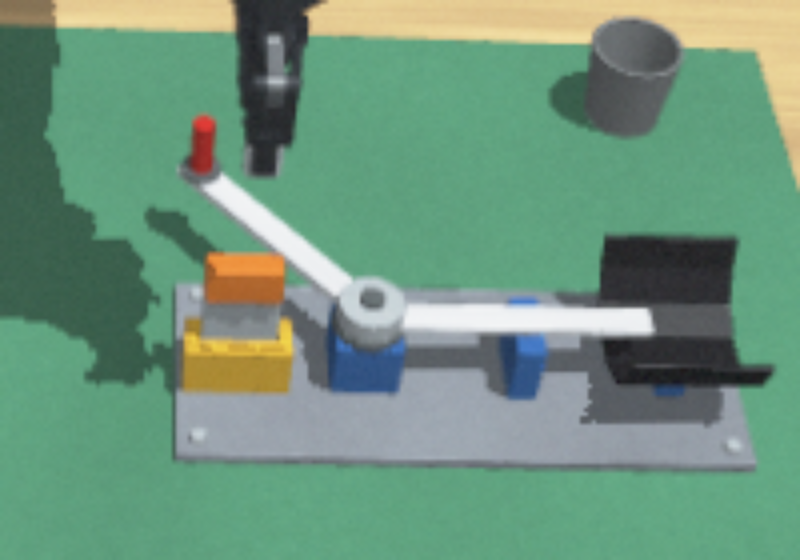

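The blade is seated: the handle top reads 0.120 m, and it stands upright in the block at about (243,300). Next I grip the red peg, with the fingers closing along the swing direction.

arm_command(offset=[[0,0,0],[0,0,0],[0,0,0],[0,0,0],[0,0,0],[0,0,0],[0,0,0],[0,0,0]], angular=[[0,0,6.16],[0,0,6.16],[0,0,6.16],[0,0,6.16],[0,0,6.16],[0,0,6.16],[0,0,6.16],[0,0,6.16]], gripper=0.6)

```text
time: 10.77
ee_pos: [0.6573, 0.0737, 0.2221]
tcp_rot: [-179.9, 0.1, 41.7]
ft_force: [0.8, -0.4, 0.8]
finger_gap: 0.0687
finger_force: 0.0
```

arm_command(offset=[[-0.5,-0.29,0],[-0.7,-0.4,0],[-0.8,-0.47,0],[-0.8,-0.47,0],[-0.7,-0.4,0],[-0.44,-0.27,0],[0,0,0],[0,0,0]], angular=[[0,0,0],[0,0,0],[0,0,0],[0,0,0],[0,0,0],[0,0,0],[0,0,0],[0,0,0]])

```text
time: 11.43
ee_pos: [0.5232, 0.0459, 0.2234]
tcp_rot: [-180.0, 0.0, 42.0]
ft_force: [0.2, -0.1, -0.1]
finger_gap: 0.0684
finger_force: 0.0
```

```bash
python3 - <<'E'
from h import *
go([.525,.046,.084],42)
c=eyes.capture('scene');W=cloud(c);hsv=cv2.cvtColor(c['frame'],cv2.COLOR_RGB2HSV)
m=((hsv[...,0]<6)|(hsv[...,0]>172))&(hsv[...,1]>150)&(abs(W[...,0]-.525)<.04)&(abs(W[...,1]-.046)<.04)
Q=W[m];print(len(Q),np.percentile(Q,[2,50,98],axis=0).round(4))
E
```

```text
at [0.5232 0.0459 0.2234] [-1.7996e+02  4.0000e-02  4.2000e+01] t 11.43 F [ 0.2 -0.1 -0.1] gap 0.0684 ff 0.0
  units [0.05  0.039 4.645] turn [-0.04  0.04 -0.  ]
56 [[0.5195 0.0408 0.0804]
 [0.5308 0.0461 0.1036]
 [0.5355 0.0527 0.1177]]
```

arm_command(offset=[[0.05,0.04,0.6],[0,0,0.8],[0,0,0.8],[0,0,0.8],[0,0,0.7],[0,0,0.5],[0,0,0.3],[0,0,0.1],[0,0,0],[0,0,0]], angular=[[0,0,0],[0,0,0],[0,0,0],[0,0,0],[0,0,0],[0,0,0],[0,0,0],[0,0,0],[0,0,0],[0,0,0]])

```text
time: 12.32
ee_pos: [0.5266, 0.0462, 0.0865]
tcp_rot: [180.0, -0.0, 42.0]
ft_force: [-0.4, -0.4, 0.8]
finger_gap: 0.0685
finger_force: 0.0
```

arm_command(offset=[[0,0,0],[0,0,0],[0,0,0],[0,0,0],[0,0,0],[0,0,0],[0,0,0],[0,0,0],[0,0,0]], angular=[[0,0,0],[0,0,0],[0,0,0],[0,0,0],[0,0,0],[0,0,0],[0,0,0],[0,0,0],[0,0,0]], gripper=-1)

```text
time: 13.07
ee_pos: [0.5259, 0.0463, 0.0868]
tcp_rot: [-180.0, -0.0, 42.0]
ft_force: [-1.7, 0.6, 4.8]
finger_gap: 0.0143
finger_force: 58.4
```

arm_command(offset=[[0.003,0.144,0],[0.0075,0.288,0],[0.0075,0.288,0],[0.0075,0.288,0],[0.0075,0.288,0],[0.0075,0.288,0],[0.0075,0.288,0],[0.0075,0.288,0],[0.0075,0.288,0],[0.0075,0.288,0]], angular=[[0,0,-1.5],[0,0,-3],[0,0,-3],[0,0,-3],[0,0,-3],[0,0,-3],[0,0,-3],[0,0,-3],[0,0,-3],[0,0,-3]])

```text
time: 13.9
ee_pos: [0.594, 0.0023, 0.0868]
tcp_rot: [-180.0, -0.2, 70.7]
ft_force: [-1.1, 9.3, 4.8]
finger_gap: 0.0141
finger_force: 58.5
```

arm_command(offset=[[0.0075,0.288,0],[0.0034,0.192,0],[0.0034,0.192,0],[0,0,0],[0,0,0]], angular=[[0,0,-3],[0,0,-2],[0,0,-2],[0,0,0],[0,0,0]])

```text
time: 14.32
ee_pos: [0.6132, -0.0029, 0.0867]
tcp_rot: [-180.0, -0.2, 77.6]
ft_force: [-1.6, 8.8, 5.4]
finger_gap: 0.0144
finger_force: 58.7
```

```bash
python3 - <<'E'
from h import *
s=read_state();go([.637,-.008,.086],86)
p=s['ee_pos'][:2]-np.array([.6478,.1568]);print('r',np.hypot(*p),'phi',np.degrees(np.arctan2(p[0],-p[1])))
E
```

```text
at [ 0.6132 -0.0029  0.0867] [-179.99   -0.19   77.59] t 14.32 F [-1.6  8.8  5.4] gap 0.0144 ff 58.7
  units [0.003 0.813 0.024] turn [ 0.   -0.19 -8.41]
r 0.1633754068808194 phi -12.23790920649188
```

arm_command(offset=[[0.03,0.096,0],[0.001,0.096,0],[0.001,0.096,0],[0.001,0.096,0],[0.001,0.096,0],[0.001,0.096,0],[0,0,0],[0,0,0]], angular=[[0,0,-1],[0,0,-1],[0,0,-1],[0,0,-1],[0,0,-1],[0,0,-1],[0,0,0],[0,0,0]])

```text
time: 14.98
ee_pos: [0.6298, -0.0054, 0.0868]
tcp_rot: [-180.0, -0.1, 83.6]
ft_force: [-3.6, 5.9, 6.3]
finger_gap: 0.0141
finger_force: 58.7
```

arm_command(offset=[[0.001,0.048,0],[0.001,0.048,0],[0,0,0]], angular=[[0,0,-0.5],[0,0,-0.5],[0,0,0]])

```text
time: 15.23
ee_pos: [0.6326, -0.0056, 0.0867]
tcp_rot: [-180.0, -0.1, 84.6]
ft_force: [-4.0, 5.9, 6.9]
finger_gap: 0.0144
finger_force: 58.7
```

arm_command(offset=[[0.001,0.048,0],[0.001,0.048,0],[0,0,0],[0,0,0]], angular=[[0,0,-0.5],[0,0,-0.5],[0,0,0],[0,0,0]])

```text
time: 15.57
ee_pos: [0.6354, -0.0058, 0.0868]
tcp_rot: [-180.0, -0.1, 85.6]
ft_force: [-3.5, 5.1, 5.8]
finger_gap: 0.014
finger_force: 58.7
```

arm_command(offset=[[0.001,0.048,0],[0,0,0],[0,0,0]], angular=[[0,0,-0.5],[0,0,0],[0,0,0]])

```text
time: 15.82
ee_pos: [0.6368, -0.0059, 0.0867]
tcp_rot: [-180.0, -0.1, 86.1]
ft_force: [-4.0, 5.4, 5.6]
finger_gap: 0.0142
finger_force: 58.7
```

arm_command(offset=[[0.001,0.048,0],[0.001,0.048,0],[0,0,0],[0,0,0]], angular=[[0,0,-0.5],[0,0,-0.5],[0,0,0],[0,0,0]])

```text
time: 16.15
ee_pos: [0.6396, -0.006, 0.0867]
tcp_rot: [-180.0, -0.1, 87.1]
ft_force: [-4.1, 4.9, 6.5]
finger_gap: 0.014
finger_force: 58.7
```

arm_command(offset=[[0.001,0.048,0],[0,0,0],[0,0,0]], angular=[[0,0,-0.5],[0,0,0],[0,0,0]])

```text
time: 16.4
ee_pos: [0.641, -0.0061, 0.0868]
tcp_rot: [-180.0, -0.1, 87.6]
ft_force: [-3.8, 5.1, 6.9]
finger_gap: 0.0142
finger_force: 58.8
```

```bash
python3 - <<'E'
from h import *
s=read_state();go([.637,-.008,.086],86)
c=eyes.capture('scene');cv2.imwrite('pics/s4.png',cv2.resize(c['frame'][190:290,270:410,::-1],(784,560),interpolation=2))
E
```

```text
at [ 0.641  -0.0061  0.0868] [-1.7996e+02 -1.2000e-01  8.7560e+01] t 16.4 F [-3.8  5.1  6.9] gap 0.0142 ff 58.8
  units [-0.07  -0.13   0.026] turn [-0.05 -0.12  1.56]
```

View pics/s4.png

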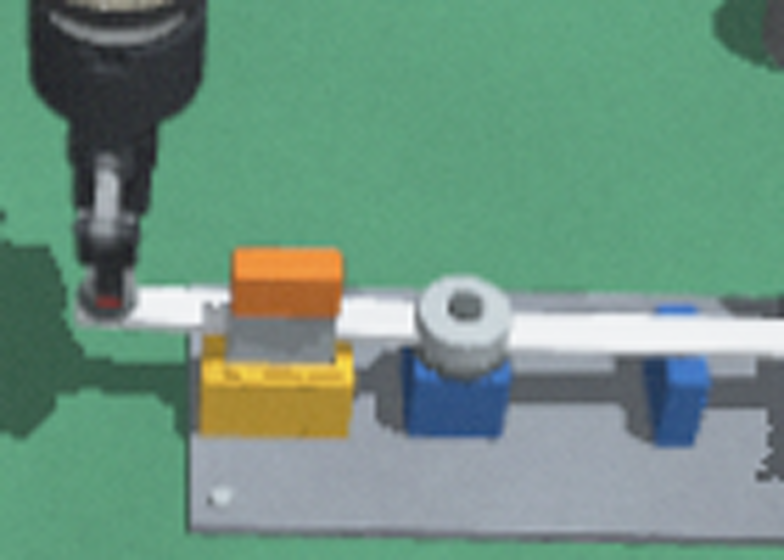

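The bar (row about 310) is right up against the blade, which is upright at about (285,300). The force is still only the spring's, so I keep going in small steps until it rises.

arm_command(offset=[[0.001,0.048,0],[0,0,0],[0,0,0]], angular=[[0,0,-0.5],[0,0,0],[0,0,0]])

```text
time: 16.7
ee_pos: [0.6423, -0.0061, 0.0867]
tcp_rot: [-179.9, -0.1, 88.1]
ft_force: [-4.9, 5.7, 6.1]
finger_gap: 0.0142
finger_force: 58.8
```

arm_command(offset=[[0.001,0.048,0],[0,0,0],[0,0,0]], angular=[[0,0,-0.5],[0,0,0],[0,0,0]])

```text
time: 16.95
ee_pos: [0.6437, -0.0061, 0.0868]
tcp_rot: [-179.9, -0.1, 88.6]
ft_force: [-4.7, 5.9, 7.4]
finger_gap: 0.0143
finger_force: 58.8
```

arm_command(offset=[[0.001,0.048,0],[0,0,0],[0,0,0]], angular=[[0,0,-0.5],[0,0,0],[0,0,0]])

```text
time: 17.2
ee_pos: [0.6446, -0.0061, 0.0868]
tcp_rot: [-179.9, -0.1, 89.1]
ft_force: [-7.7, 5.6, 9.1]
finger_gap: 0.0144
finger_force: 59.1
```

arm_command(offset=[[0.001,0.048,0],[0,0,0],[0,0,0]], angular=[[0,0,-0.5],[0,0,0],[0,0,0]])

```text
time: 17.45
ee_pos: [0.6452, -0.0062, 0.0867]
tcp_rot: [-179.8, -0.1, 89.5]
ft_force: [-10.6, 4.8, 10.7]
finger_gap: 0.0142
finger_force: 59.5
```

arm_command(offset=[[0,0.05,0],[0,0,0],[0,0,0],[0,0,0],[0,0,0],[0,0,0]], angular=[[0,0,0],[0,0,0],[0,0,0],[0,0,0],[0,0,0],[0,0,0]])

```text
time: 17.95
ee_pos: [0.6456, -0.0062, 0.0867]
tcp_rot: [-179.7, -0.1, 89.5]
ft_force: [-15.0, 4.9, 12.9]
finger_gap: 0.0142
finger_force: 59.8
```

```bash
python3 - <<'E'
from h import *
s=read_state();go([.645,-.006,.086],90)
c=eyes.capture('scene');W=cloud(c);hsv=cv2.cvtColor(c['frame'],cv2.COLOR_RGB2HSV);cv2.imwrite('pics/s5.png',cv2.resize(c['frame'][190:290,270:410,::-1],(784,560),interpolation=2))
m=(abs(W[...,0]-.657)<.05)&(abs(W[...,1]-.0715)<.05)&(W[...,2]>.08)&(W[...,2]<.13)&(hsv[...,0]<14)&(hsv[...,1]>180);Q=W[m];print('handle',np.percentile(Q,[1,50,99],axis=0).round(4))
E
```

```text
at [ 0.6456 -0.0062  0.0867] [-1.797e+02 -1.100e-01  8.954e+01] t 17.95 F [-15.    4.9  12.9] gap 0.0142 ff 59.8
  units [ 0.006 -0.02   0.022] turn [-0.3  -0.11 -0.46]
handle [[0.6703 0.0502 0.097 ]
 [0.6735 0.0726 0.1096]
 [0.6771 0.0955 0.1194]]
```

View pics/s5.png

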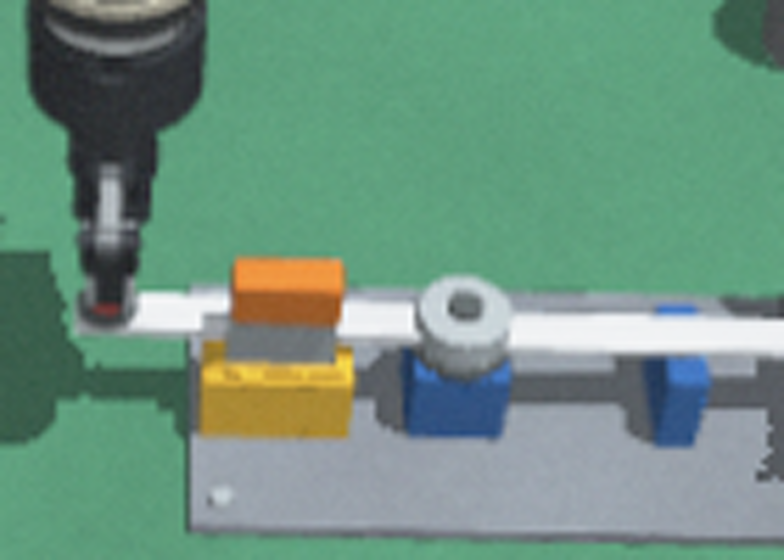

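The blade is still seated: its handle top reads 0.119 m and it leans only by the slot's play. The bar presses on it with a steady 15 N at the peg, well above the spring's 4 N, so I hand in.

```bash
python3 -c "
from h import *
print(job.finish_job())"
```

```text
the job is handed in; nothing more can be done
None
```

I put the orange-handled blade fully down in the stop block's slot and let go of it. I then swung the foot bar forward until it pressed on the blade, and handed the job in at about 18 s with the gripper still holding the red peg there with about 15 N; no verdict came back.

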